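# Tighten the jug rinser's collar with the pin spanner

### The arm

A 6-joint arm with a two-finger parallel gripper is mounted at the origin on the work surface. World frame = base frame: x ahead of the robot, y to its left, z up, the work surface at z = 0. Lengths are in m, angles in degrees, forces in N, time in s.
With the tool pointing down it reaches from about 0.375 to 0.9 m from the base axis. Payload 3.1 kg.
Tool frame: the origin (TCP) lies at the very end of the fingers, on their centre line; the grasp point (between the pads) lies 19 mm behind it; z points along the fingers, y is the direction in which the jaws open and shut (so a half turn about z gives the same grasp; the last joint's range is limited). The gripper opens to 87 mm and grips with 3 to 60 N. Pads are 19 mm wide; open, the fingers measure 117 mm over their backs; the gripper's body (75 mm by 190 mm) begins 51 mm behind the grasp point.
Start: joints at [-76.633, 30.224, 82.088, -0, 67.689, -10.227], TCP at [0.25, -0.573, 0.223] pointing down, gripper open.
Joint ranges: [-176.69, 176.69], [-43.24, 126.21], [12.49, 139.97], [-82, 262], [0, 151.66], [-163.58, 163.58]. Speed limits (degrees/s): [159.86, 159.86, 180, 180, 180, 180].

### API

Orientations are given as a 3x3 rotation matrix whose columns are the frame's x, y, z axes.
In Python, from rig import read_state, capture, hand_in gives the robot as it stands. The module is installed in compiled form; this text tells all that it offers.
- The arm moves only by the tool send_rows, never from a script. Its argument "moves" is one flat list of numbers, 7 for each row, row after row: the turn, a rotation vector about the world's x, y, z in degrees, then the shift along the world's x, y, z in cm, then the gripper's target within -1 to 1 (fully open at 1, half-way at 0, shut at -1). In form: [rx, ry, rz, tx, ty, tz, hand, rx, ry, rz, tx, ty, tz, hand, ...]. A call has 1 to 20 rows; each row shifts and turns the commanded pose from where the row before left it; what a row does not reach is not made up. A row lasts 1/10 s, in which the tool goes at most 50 mm and 8.59 degrees, less where a joint would pass 70% of its speed; a pose out of reach is approached as far as the arm can. A call with a gripper value outside its range is refused whole. The fingers move at their own pace and stop on an object; the grip force is fixed at half the most. Time passes only in rows, so rows that do not move let the fingers close. It gives the time, the measured TCP pose, the force and the opening at its end, in the units of the state.
- read_state(): the state, without advancing time (a new reading comes with each control period).
- capture(name): name is "scene" or "top" or "wrist"; returns a dict with "pixels" (480x640x3 uint8, red, green, blue), "vertical_fov" (degrees; the focal length in pixels is half the picture's height over the tangent of half this angle, whatever the lens; pixels are square), "cx", "cy" (the principal point, pixels), "rvec" (rotation vector, rad) and "tvec" (3), from world to camera coordinates, as OpenCV has them. Camera axes: x right, y down, z forward; pixel columns grow to the right and rows downward; lengths in m; the calibration is good to about 2 mm. The wrist camera is an equidistant fisheye: a pixel r from the principal point sees the ray r / f radians off the axis. A picture is of the moment at which its call begins. There is no depth.
- hand_in(): hands the job in, once; it reports no verdict.
The state is a dict: "time_s": time; "joint_positions": joint angles; "qvel": joint speeds; "tau": joint torques, N m; "position": TCP position; "tcp_rot": TCP orientation; "force": force on the tool from outside, world axes, zero at the start; "moment": the same for the moment, N m; "opening": opening from 0.0 (shut) to 1.0 (fully open).
Only numpy, scipy, OpenCV 4.12 (cv2) and the standard library are available. Lean on these libraries where they do the work, as an engineer would, in place of code of your own. Each camera call takes 0.05 s, during which the arm holds its last target.

### The job

The brass collar that clamps the spray valve of the jug rinser has worked loose. Take the pin spanner from the white board, feel or look for two opposite holes in the collar and seat both prongs fully in them, then with the spanner turn the collar clockwise until it comes up firm against its stop, and no further: never force it. Lift the spanner off and lay it gently back on the white board, prongs down; keep the fingers off the collar and leave the other things where they stand.

Things in the scene. Friction and masses are not known exactly. Their poses are not given: they have to be found in the camera images.
- spanner: Pin spanner, 0.19 kg, 168 mm long, lying level, z up. Steel head: half ring open to +x, 62 mm across outside, 38 mm inside, from z = 10 to 19 mm, a prong under each end. Origin: midway between the prong tips, at tip height. The handle runs to -x: a 17 mm wide neck, then a blue straight-sided sleeve 20 mm wide, x = -62 to -162 mm, z = 0 to 26 mm. Balance point near x = -60 mm.
- handle (a point): Middle of the sleeve's section at spanner x = -85, y = 0, z = 13 mm: a good place to grip it, across the sleeve from above. Axes as spanner.
- prong_left (a point): Tip of the prong at spanner y = +25 mm, x = 0. Each prong points down (-z), is 7 mm thick, 10 mm long, tapered over the last 1.5 mm; the two stand 50 mm apart.
- prong_right (a point): Tip of the other prong, at spanner y = -25 mm, x = 0.
- collar_face (a point): On the collar's axis at its flat top face, 54 mm above the counter; z up. Brass ring, 74 mm across, 12 mm thick; four round through holes 10 mm across, a quarter turn apart, 25 mm from the axis. No entry gives the angle of the holes: look, or feel by sweeping the prongs lightly round on the face. A white nozzle 16 mm across stands 13 mm above the face; the head goes round it.
- collar (a joint): How far the collar is turned, rad, clockwise from above; says nothing of where its holes stand. 0 loose; hard stop (home) at 1.2; starts at 0.3 to 0.7. Friction of about 0.35 N m keeps it where it is left, also while prongs slide over it under 8 N or less. At the stop 0.5 to 1 N m is firm enough; 2 N m forces it.
- rinser: Jug rinser: steel drip tray fixed to the counter, rim 25 mm high. Origin at counter height under the collar's axis; the tray spans x = -85 to +225 mm, y = -95 to +95 mm. Its +x end is a drain grid 10 mm above the counter. Only the collar on its boss (74 mm across, face 54 mm up) and the nozzle (67 mm up) rise above the rim.
- board: White prep board, fixed to the counter, 360 mm (x) by 220 mm (y) by 12 mm. Origin at the centre of its underside; its top is 12 mm above the counter.
- jug: Bystander: steel milk jug, 72 mm across, 88 mm tall, handle at +y, standing on the drain grid. Origin under its centre.
- grille: Bystander: the rinser's black plastic top grille, taken off: a wheel 88 mm across and 10 mm thick with six spokes, lying on the board. Origin under its centre.
- screwdriver: Bystander: a screwdriver with a grey handle, lying on the counter.
- syrup: Bystander: dark red syrup bottle with a red cap, 60 mm across, 190 mm tall. Origin under its centre.
- tub: Bystander: clear topping tub with a green lid, 96 mm across, 100 mm tall. Origin under its centre.
- cup: Bystander: white plastic cup, 90 mm across the rim, 115 mm tall. Origin under its centre.
- spoon: Bystander: steel spoon lying on the counter.
Not all that is in view belongs to the job. What is shaped like the spanner but orange or red is not meant.

How it is judged (in metres and radians):
On the way, in this order (a step that is already met when the one before it is completed fails the run):
1. both prongs seated at least 6 mm deep in the collar's holes (z of each of prong_left, prong_right in the frame of collar_face below -0.006 m and horizontal distance between prong_left and collar_face between 0.02 and 0.03 m and horizontal distance between prong_right and collar_face between 0.02 and 0.03 m), for 0.2 s.
2. collar turned home against its stop (within 0.05 rad) with both prongs still seated (all of step 1 and value of joint collar above 1.15 rad), for 0.2 s.
At the end, for the whole second after the job is handed in: The collar is home against its stop (within 0.05 rad); the spanner lies still and level on the white board, prongs down (prong tips and sleeve on the board within 4 mm, tilt under 0.08 rad), its head centre and its grip point over the board (value of joint collar above 1.15 rad and x of spanner in the frame of board between -0.18 and 0.18 m and y of spanner in the frame of board between -0.11 and 0.11 m and x of handle in the frame of board between -0.18 and 0.18 m and y of handle in the frame of board between -0.11 and 0.11 m and z of spanner in the frame of board between 0.009 and 0.016 m and z of handle in the frame of board below 0.029 m and angle between spanner's own z axis and vertical below 0.08 rad and linear speed of spanner below 0.02 m/s); the robot touches nothing.
It fails at once if the spanner bears on the collar with more than 110 N (contact force between spanner and collar above 110 N).
It fails at once if the robot itself touches the collar (over 2 N) (contact force between any of the fingers, the arm and collar above 2 N).
It fails at once if the spanner is dropped or slammed on the board (faster than 0.5 m/s within 10 mm of it) (z of spanner in the frame of board below 0.022 m and linear speed of spanner above 0.5 m/s).
It fails at once if a bystander is moved more than 30 mm (distance of any of jug, grille, screwdriver, syrup, tub, cup, spoon from where it was at the start of the episode above 0.03 m).
It also fails if it takes over 67 s, if anything falls off the work surface, if the arm or the gripper's body presses on something with over 40 N, if the wrist force passes 120 N, or if a joint passes its speed limit or range.

## Working session

There is one attempt and no reset: what is moved stays moved. The work goes in short steps, Python scripts to look and compute and a tool call to move; the robot and the scene stay as the last step left them, time stands still between calls to the robot, and variables do not carry over. Pictures are saved under pics/ and viewed, and the job is handed in when it is done.

Besides the shell and the picture viewer there is one more tool, called as name(argument=value, ...) on one line, values as JSON. send_rows: Moves the arm, as the interface text tells. Its arguments: {"type":"object","properties":{"moves":{"type":"array","items":{"type":"number"}}},"required":["moves"]}

```bash
mkdir -p pics; cat > h.py <<'E'
import numpy as np, cv2
from rig import read_state, capture, hand_in
def grab(name,tag):
    c=capture(name); cv2.imwrite(f'pics/{tag}.png',c['pixels'][:,:,::-1]); 
    np.savez(f'pics/{tag}.npz',**c); return c
def load(tag): return dict(np.load(f'pics/{tag}.npz'))
def ray(c,u,v,fish=False):
    f=240/np.tan(np.radians(float(c['vertical_fov']))/2)
    x=(u-c['cx'])/f;y=(v-c['cy'])/f
    if fish:
        r=np.hypot(x,y); d=np.array([x/r*np.sin(r),y/r*np.sin(r),np.cos(r)]) if r>1e-9 else np.array([0,0,1.])
    else: d=np.array([x,y,1.])
    R=cv2.Rodrigues(np.array(c['rvec'],float))[0]; t=np.array(c['tvec'],float).ravel()
    return -R.T@t, R.T@d
def at(c,u,v,z,fish=False):
    o,d=ray(c,u,v,fish); return o+d*(z-o[2])/d[2]
def proj(c,P,fish=False):
    f=240/np.tan(np.radians(float(c['vertical_fov']))/2)
    R=cv2.Rodrigues(np.array(c['rvec'],float))[0]; t=np.array(c['tvec'],float).ravel()
    p=R@np.array(P)+t
    if fish:
        r=np.hypot(p[0],p[1]); th=np.arctan2(r,p[2]); q=p[:2]/max(r,1e-9)*th
    else: q=p[:2]/p[2]
    return q*f+np.array([c['cx'],c['cy']]).ravel()
def crop(tag,u0,v0,u1,v1,k,out):
    im=cv2.imread(f'pics/{tag}.png')[v0:v1,u0:u1]
    cv2.imwrite(f'pics/{out}.png',cv2.resize(im,None,fx=k,fy=k,interpolation=cv2.INTER_CUBIC))
E
python3 - <<'E'
from h import *
for n in ['scene','top','wrist']: c=grab(n,n+'0'); print(n,c['vertical_fov'],c['cx'],c['cy'],ray(c,320,240)[0])
print(read_state())
E
```

```text
scene 51.6204225986138 316.0785684854676 236.23676084569524 [1.18114231 0.47624826 0.7377924 ]
top 49.903600920073615 325.38261695487233 239.89351632946702 [0.35930493 0.00357767 1.53591219]
wrist 65.70646984690485 318.4368965925839 236.526989142149 [ 0.3113114  -0.54551491  0.38316978]
{'time_s': 0.15, 'joint_positions': array([-7.66334456e+01,  3.02658328e+01,  8.21393804e+01,  3.02535930e-04,
        6.76886317e+01, -1.02261125e+01]), 'qvel': array([ 0.07517813, -0.1426278 , -0.19263241, -0.02375559,  0.01196979,
        0.06857459]), 'tau': array([ 1.77841196e-05, -4.40433562e+01, -1.76842368e+01,  6.32211543e-02,
        5.52810088e-02, -9.68063773e-05]), 'position': array([ 0.25005481, -0.57219297,  0.22180685]), 'tcp_rot': array([[ 9.16414821e-01,  4.00229605e-01, -3.73897350e-04],
       [ 4.00229671e-01, -9.16413481e-01,  1.59466109e-03],
       [ 2.95586005e-04, -1.61101587e-03, -9.99998659e-01]]), 'force': array([ 0.35840804, -0.59438718,  0.31045812]), 'moment': array([-0.00510187,  0.00392624, -0.00621104]), 'opening': 0.9995516049652221}
```

View pics/top0.png

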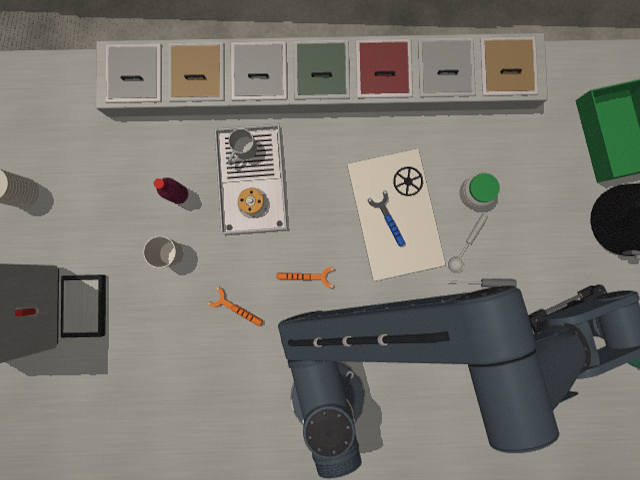

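View pics/scene0.png

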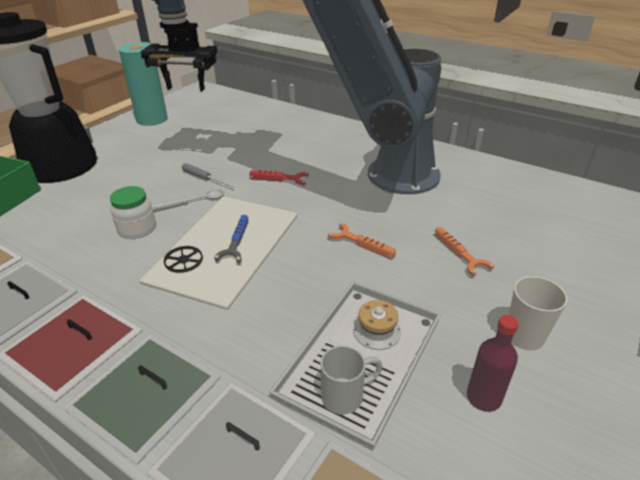

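View pics/wrist0.png

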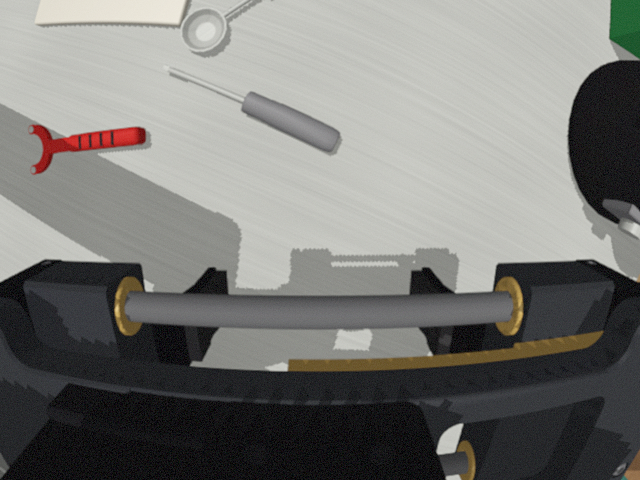

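Candidates in the top view are two orange spanners (305,277 and 236,307), a red one under the arm, and the blue-sleeved one on the white board (388,218). The blue one on the white board fits, so I'll confirm it enlarged.

```bash
python3 - <<'E'
from h import *
crop('top0',340,140,460,290,4,'t_sp'); crop('top0',205,115,305,245,4.6,'t_col')
c=load('top0'); 
for p in [(251,201),(388,218)]: print(at(c,*p,0.054))
E
```

```text
[0.57167206 0.20872784 0.054     ]
[ 0.51403197 -0.18605334  0.054     ]
```

View pics/t_sp.png

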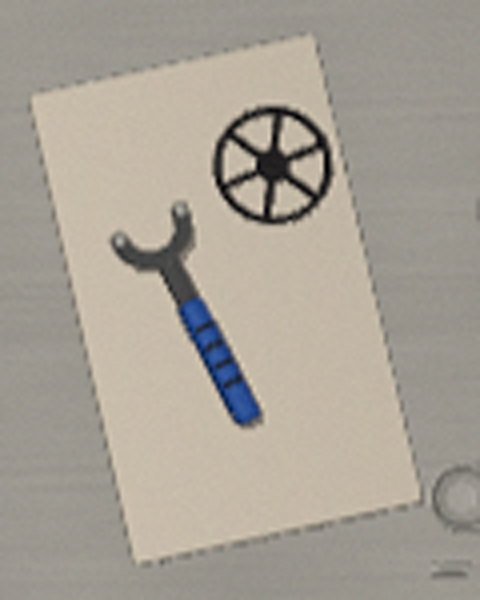

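View pics/t_col.png

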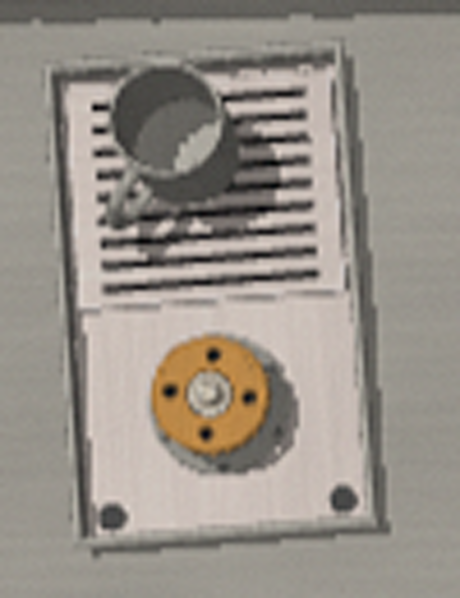

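The crop confirms it: dark steel half-ring with a blue sleeve, ring ends at crop (122,241) and (181,208), sleeve end at (248,418). The collar holes are at crop (213,355), (249,397), (206,434) and (170,391).

```bash
python3 - <<'E'
from h import *
c=load('top0')
f=lambda p,z:at(c,340+p[0]/4-.4,140+p[1]/4-.4,z)
L=f((122,241),.031);R=f((181,208),.031);e=f((248,418),.035); n=f((190,305),.035)
m=(L+R)/2; print('L',L,'R',R,'mid',m,'sep',np.linalg.norm(L-R),'end',e)
v=m-(e); print('len',np.linalg.norm(v[:2]),'yaw handle',np.degrees(np.arctan2(v[1],v[0])),'yaw prongs',np.degrees(np.arctan2((L-R)[1],(L-R)[0]))-90)
H=[at(c,205+x/4.6-.4,115+y/4.6-.4,.054) for x,y in [(213,355),(249,397),(206,434),(170,391)]]
C=np.mean(H,0); print(C); 
for h in H: print(h,np.linalg.norm(h-C),np.degrees(np.arctan2(*(h-C)[1::-1])))
q=[at(c,205+x/4.6-.4,115+y/4.6-.4,.025) for x,y in [(48,65),(340,42),(385,530),(88,553)]]
for a in q: print('tray',a)
for p in [(32,97),(315,37),(422,498),(135,563)]: print('board',f(p,.012))
E
```

```text
L [ 0.57111414 -0.13792943  0.031     ] R [ 0.59465399 -0.18199305  0.031     ] mid [ 0.58288407 -0.15996124  0.031     ] sep 0.04995724692001877 end [ 0.43874703 -0.22592838  0.035     ]
len 0.15851545411409046 yaw handle 24.59213079912099 yaw prongs 28.112212983028414
[0.57375608 0.21117739 0.054     ]
[0.59856966 0.20868154 0.054     ] 0.024938783590250323 -5.743734395826116
[0.57148713 0.18638779 0.054     ] 0.024893220724792758 -95.22959789990652
[0.54865292 0.21367382 0.054     ] 0.025226982015251077 174.32079268526635
[0.5763146  0.23596642 0.054     ] 0.02492071365845703 84.10726106526809
tray [0.7944714  0.31702912 0.025     ]
tray [0.80578187 0.12810416 0.025     ]
tray [0.48830029 0.10426696 0.025     ]
tray [0.47754752 0.29391896 0.025     ]
board [ 0.68352578 -0.07535574  0.012     ]
board [ 0.7246437  -0.28844291  0.012     ]
board [ 0.3781093  -0.35617247  0.012     ]
board [ 0.33478265 -0.14288559  0.012     ]
```

send_rows(moves=[0, 0, 0, 2.55, 3.74, 0, 1, 0, 0, 0, 2.55, 3.74, 0, 1, 0, 0, 0, 2.55, 3.74, 0, 1, 0, 0, 0, 2.55, 3.74, 0, 1, 0, 0, 0, 2.55, 3.74, 0, 1, 0, 0, 0, 2.55, 3.74, -1, 1, 0, 0, 0, 2.55, 3.74, -1, 1, 0, 0, 0, 2.55, 3.74, -1, 1, 0, 0, 1.5, 2.55, 3.74, -2, 1, 0, 0, 1, 2.55, 3.74, -2, 1, 0, 0, 0, 0, 0, 0, 1, 0, 0, 0, 0, 0, 0, 1])

```text
time_s: 1.35
position: [0.5052, -0.1975, 0.1518]
tcp_rot: [[0.897, 0.443, -0.002], [0.443, -0.897, 0.001], [-0.001, -0.001, -1.0]]
force: [0.1, -0.1, 0.1]
opening: 1.006
```

```bash
python3 - <<'E'
from h import *
c=grab('wrist','w1'); s=read_state(); print(s['position'],s['tcp_rot'],s['force'])
E
```

```text
[ 0.50521057 -0.19880582  0.15244663] [[ 8.97651731e-01  4.40705372e-01 -3.81968965e-04]
 [ 4.40705278e-01 -8.97651806e-01 -3.05261493e-04]
 [-4.77405511e-04  1.05682769e-04 -9.99999880e-01]] [0.18963743 0.18058103 0.6933531 ]
```

View pics/w1.png

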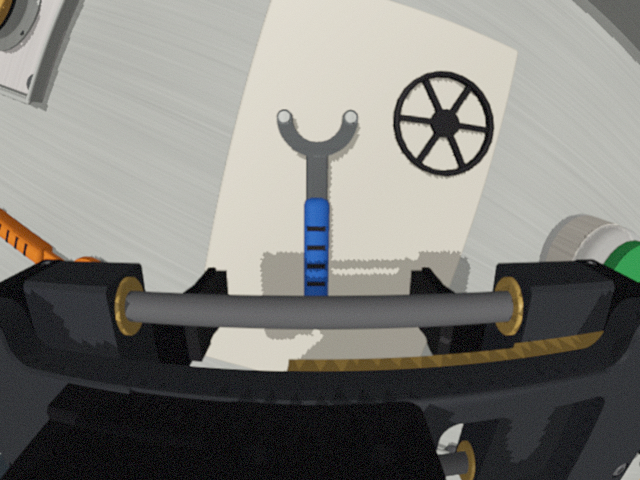

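The spanner is centred, with its ring-end dots at (284,117) and (350,117), the sleeve's near end spanning about u 304–329 at v≈199, and the neck centre at u≈317.

```bash
python3 - <<'E'
from h import *
c=load('w1');crop('w1',240,90,400,310,3,'w1c')
L=at(c,284,117,.031,1);R=at(c,350,117,.031,1);m=(L+R)/2
print(L,R,m,np.linalg.norm(L-R),np.degrees(np.arctan2((L-R)[1],(L-R)[0]))-90)
y=np.radians(np.degrees(np.arctan2((L-R)[1],(L-R)[0]))-90)
print('grip',m[:2]-.085*np.array([np.cos(y),np.sin(y)]))
for v,a,b in [(205,304.5,329),(290,304.5,327.5)]:
    p=(at(c,a,v,.038,1)+at(c,b,v,.038,1))/2; d=p-m; print(p,np.degrees(np.arctan2(-d[1],-d[0])),np.linalg.norm(d[:2]), np.linalg.norm(at(c,a,v,.038,1)-at(c,b,v,.038,1)))
E
```

```text
[ 0.57154823 -0.1354208   0.031     ] [ 0.59347172 -0.17980968  0.031     ] [ 0.58250998 -0.15761524  0.031     ] 0.04950769962330001 26.28457786633399
grip [ 0.5062985  -0.19525578]
[ 0.52297389 -0.18690211  0.038     ] 26.19340572961879 0.06634958185375092 0.01838510931098471
[ 0.46118375 -0.21672933  0.038     ] 25.976853376439514 0.1349612091543654 0.018403880519554796
```

View pics/w1c.png

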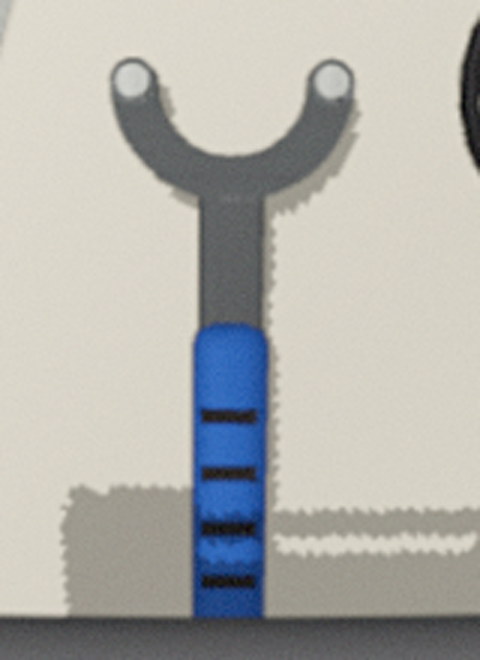

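send_rows(moves=[0, 0, 0, 0.1, 0.2, -3, 1, 0, 0, 0, 0, 0, -4, 1, 0, 0, 0, 0, 0, -3.5, 1, 0, 0, 0, 0, 0, -2, 1, 0, 0, 0, 0, 0, -1.1, 1, 0, 0, 0, 0, 0, 0, 1, 0, 0, 0, 0, 0, 0, 1])

```text
time_s: 2.1
position: [0.5067, -0.198, 0.0175]
tcp_rot: [[0.899, 0.439, 0.002], [0.439, -0.899, -0.001], [0.001, 0.002, -1.0]]
force: [-0.3, 0.1, -0.1]
opening: 1.0
```

send_rows(moves=[0, 0, 0, 0, 0.15, -0.2, 1, 0, 0, 0, 0, 0, 0, -1, 0, 0, 0, 0, 0, 0, -1, 0, 0, 0, 0, 0, 0, -1, 0, 0, 0, 0, 0, 0, -1, 0, 0, 0, 0, 0, 0, -1, 0, 0, 0, 0, 0, 0, -1, 0, 0, 0, 0, 0, 0, -1, 0, 0, 0, 0, 0, 0, -1])

```text
time_s: 3.0
position: [0.5062, -0.1952, 0.0145]
tcp_rot: [[0.898, 0.44, -0.0], [0.44, -0.898, 0.0], [-0.0, -0.0, -1.0]]
force: [-0.0, 0.8, -0.7]
opening: 0.356
```

```bash
python3 - <<'E'
from h import *
s=read_state(); print(s['position'],s['force'],s['moment'],s['opening'])
E
```

```text
[ 0.5061537  -0.19521501  0.01450047] [-0.01628624  0.82048812 -0.71914237] [-0.01687825 -0.03833487 -0.04795629] 0.35607081738774216
```

send_rows(moves=[0, 0, 0, 0, 0, 0, -1, 0, 0, 0, 0, 0, 0, -1, 0, 0, 0, 0, 0, 0, -1, 0, 0, 0, 0, 0, 0, -1])

```text
time_s: 3.4
position: [0.5061, -0.1952, 0.0145]
tcp_rot: [[0.898, 0.44, -0.0], [0.44, -0.898, 0.0], [-0.0, -0.0, -1.0]]
force: [-0.0, 1.0, -0.1]
opening: 0.225
```

send_rows(moves=[0, 0, 0, 0, 0, 1, -1, 0, 0, 0, 0, 0, 3, -1, 0, 0, 0, 0, 0, 4, -1, 0, 0, 0, 0, 0, 3, -1, 0, 0, 0, 0, 0, 1, -1, 0, 0, 0, 0, 0, 0, -1, 0, 0, 0, 0, 0, 0, -1])

```text
time_s: 4.1
position: [0.5053, -0.1947, 0.1336]
tcp_rot: [[0.898, 0.44, -0.002], [0.44, -0.898, 0.001], [-0.001, -0.002, -1.0]]
force: [0.8, -0.3, -2.2]
opening: 0.227
```

```bash
python3 - <<'E'
from h import *
c=grab('wrist','w2'); s=read_state(); print(s['position'],s['force'],s['moment'],s['opening'],s['tcp_rot'])
E
```

```text
[ 0.50499103 -0.1944767   0.13306757] [ 0.60150867  0.32582731 -1.58969806] [ 0.01499342  0.0417525  -0.05273357] 0.22550450299873526 [[ 0.89805963  0.43986391 -0.00293853]
 [ 0.43986993 -0.89805959  0.00184822]
 [-0.00182602 -0.00295238 -0.99999397]]
```

View pics/w2.png

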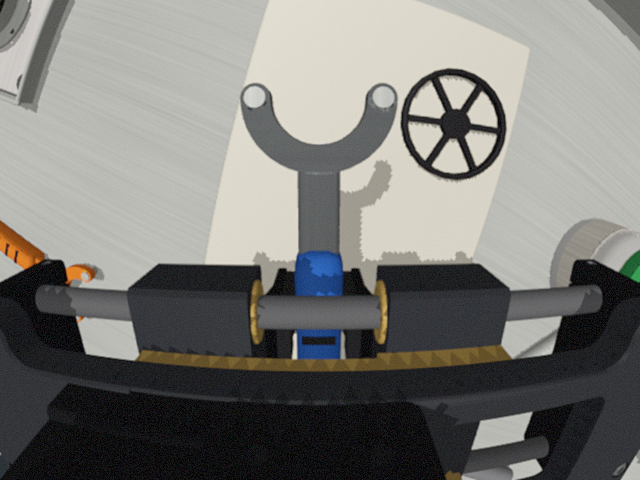

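The spanner is lifted and straight in the jaws, with prong tops at (255,96) and (383,96).

```bash
python3 - <<'E'
from h import *
from scipy.optimize import brentq
c=load('w2'); s=read_state(); p=s['position'];R=s['tcp_rot']
sep=lambda z:np.linalg.norm(at(c,255,96.5,z,1)-at(c,383,96.5,z,1))-.05
z=brentq(sep,.05,.25); print('z tops-tcp',z-p[2])
for zz in (p[2]+.0165,z):
  L=at(c,255,96.5,zz,1);Q=at(c,383,96.5,zz,1); m=(L+Q)/2
  print(R.T@(m-p), 'yaw',np.degrees(np.arctan2((L-Q)[1],(L-Q)[0]))-90, 'tool yaw',np.degrees(np.arctan2(R[1,0],R[0,0])))
t=load('top0')
E
```

```text
z tops-tcp 0.015864308336715066
[ 0.08597495  0.0002428  -0.01665781] yaw 26.177376106429094 tool yaw 26.095629495619093
[ 0.08605829  0.00024407 -0.01602227] yaw 26.177376106429094 tool yaw 26.095629495619093
```

send_rows(moves=[0, 0, 7.29, 0.75, 3.1, 0, -1, 0, 0, 7.29, 0.75, 3.1, 0, -1, 0, 0, 7.29, 0.75, 3.1, 0, -1, 0, 0, 7.29, 0.75, 3.1, 0, -1, 0, 0, 7.29, 0.75, 3.1, 0, -1, 0, 0, 7.29, 0.75, 3.1, 0, -1, 0, 0, 7.29, 0.75, 3.1, 0, -1, 0, 0, 7.29, 0.75, 3.1, 0, -1, 0, 0, 0, 0, 0, 0, -1, 0, 0, 0, 0, 0, 0, -1])

```text
time_s: 5.15
position: [0.565, 0.0534, 0.1327]
tcp_rot: [[0.096, 0.995, -0.004], [0.995, -0.096, -0.0], [-0.0, -0.004, -1.0]]
force: [0.1, -0.3, -1.2]
opening: 0.225
```

```bash
python3 - <<'E'
from h import *
c=grab('wrist','w3'); s=read_state(); print(s['position'],s['force'],s['moment'],s['opening'],s['tcp_rot'],s['joint_positions'])
E
```

```text
[0.56511226 0.05266497 0.13298301] [ 0.64157459  0.53041177 -0.84370093] [-0.10231003 -0.02545834 -0.04191919] 0.22319249225944 [[ 9.76420262e-02  9.95216186e-01 -3.28287093e-03]
 [ 9.95221499e-01 -9.76429797e-02 -1.31056803e-04]
 [-4.50979152e-04 -3.25438707e-03 -9.99994603e-01]] [-5.93922602e+00  3.27521358e+01  9.50582309e+01 -3.40029966e-02
  5.23759465e+01 -3.14977592e-01]
```

View pics/w3.png

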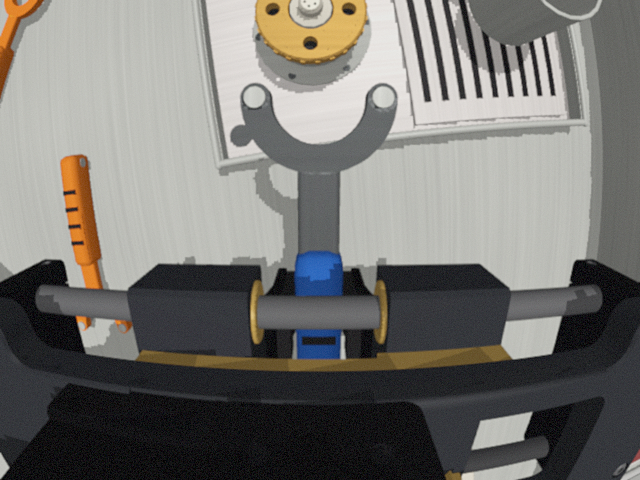

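The collar is ahead, with holes at about (273,9), (349,9) and (310,43).

```bash
python3 - <<'E'
from h import *
crop('w3',240,0,400,100,5,'w3c')
E
```

```text
(no output)
```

View pics/w3c.png

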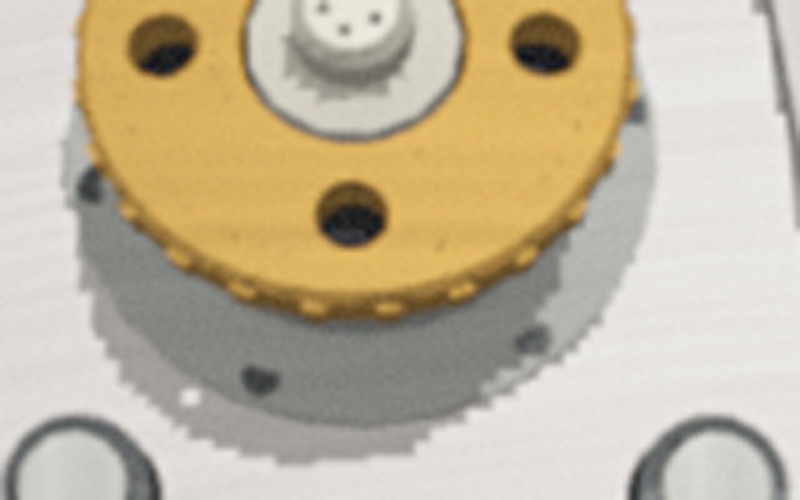

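```bash
python3 - <<'E'
from h import *
c=load('w3'); s=read_state(); p=s['position'];R=s['tcp_rot']
f=lambda x,y:at(c,240+x/5-.4,y/5-.4,.054,1)
L,Q,B=f(163,45),f(545,43),f(352,213)
m=(L+Q)/2; d=L-Q; print(L,Q,B,m,np.linalg.norm(d),np.linalg.norm(B-m))
a=np.degrees(np.arctan2(d[1],d[0]))-90; print('yaw hole',a, np.degrees(np.arctan2((m-B)[1],(m-B)[0])),'tool',np.degrees(np.arctan2(R[1,0],R[0,0])))
z=p[2]+.016; A=at(c,255,96.5,z,1);D=at(c,383,96.5,z,1); n=(A+D)/2; print('prong',n,np.degrees(np.arctan2((A-D)[1],(A-D)[0]))-90, R.T@(n-p)); print('delta',m-n)
E
```

```text
[0.54928197 0.21495223 0.054     ] [0.5988033  0.20996655 0.054     ] [0.57156287 0.18779882 0.054     ] [0.57404264 0.21245939 0.054     ] 0.049771665295030736 0.02478493621591144
yaw hole 84.25098752628026 84.25786968362416 tool 84.39659547754998
prong [0.57301207 0.13929612 0.14898301] 84.53658067039305 [ 0.08698133 -0.00064898 -0.0160372 ]
delta [ 0.00103057  0.07316327 -0.09498301]
```

send_rows(moves=[0, 0, -0.15, 0, 2.4, 0, -1, 0, 0, 0, 0.08, 2.4, 0, -1, 0, 0, 0, 0, 2.53, -1, -1, 0, 0, 0, 0, 0, -2, -1, 0, 0, 0, 0, 0, -2, -1, 0, 0, 0, 0, 0, -1.2, -1, 0, 0, 0, 0, 0, 0, -1, 0, 0, 0, 0, 0, 0, -1])

```text
time_s: 6.0
position: [0.5672, 0.1252, 0.0725]
tcp_rot: [[0.101, 0.995, -0.0], [0.995, -0.101, -0.0], [-0.0, -0.0, -1.0]]
force: [0.1, -0.3, -1.7]
opening: 0.229
```

```bash
python3 - <<'E'
from h import *
c=grab('wrist','w4'); s=read_state(); print(s['position'],s['force'],s['moment'],s['opening'],s['tcp_rot']);crop('w4',220,60,420,210,4,'w4c')
E
```

```text
[0.5676401  0.12543121 0.07302422] [ 0.12202375  0.47792074 -1.16917897] [-0.06476541 -0.07361299  0.00688083] 0.22783725758063478 [[ 1.01172574e-01  9.94868362e-01  1.02596556e-03]
 [ 9.94868885e-01 -1.01172636e-01  8.57069885e-06]
 [ 1.12326357e-04  1.01983409e-03 -9.99999474e-01]]
```

View pics/w4c.png

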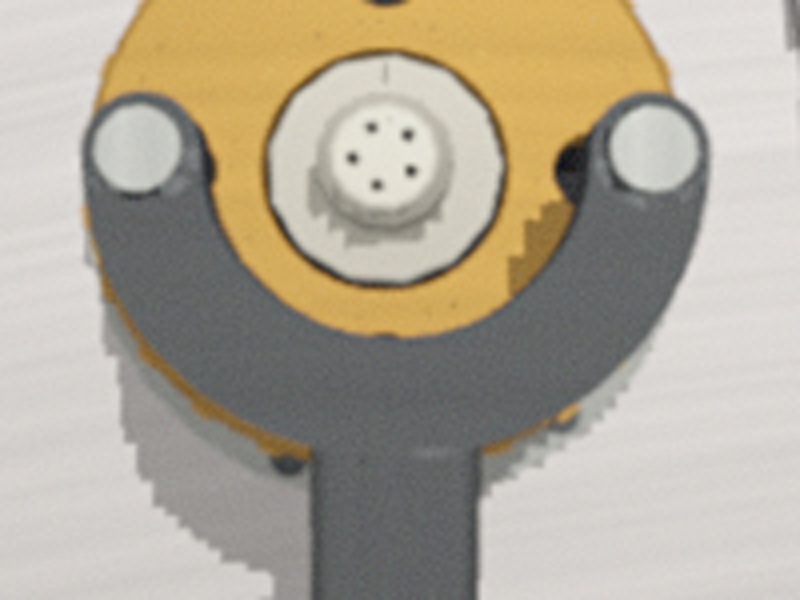

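The prongs are over the side holes but sit about 1 mm to the right. I'll fit the visible hole edges.

```bash
python3 - <<'E'
from h import *
from scipy.optimize import least_squares
c=load('w4'); s=read_state(); p=s['position'];R=s['tcp_rot']
f=lambda x,y,z:at(c,220+x/4-.4,60+y/4-.4,z,1)
ed=[f(385,7,.054),f(387,334,.054),f(214,165,.054),f(556,165,.054)]
top,bot,l,r=ed
print('along centre',(top+bot)/2,'across',(l+r)/2, np.linalg.norm(top-bot),np.linalg.norm(l-r),'expect .04')
z=p[2]+.016
A=f(137,149,z);D=f(654,149,z);n=(A+D)/2;print('prong',n,np.linalg.norm(A-D),np.degrees(np.arctan2((A-D)[1],(A-D)[0]))-90)
C=(top+bot)/2; print('d along/cross tool', (R.T@(C-n)), 'world',C-n, R.T@((l+r)/2-n), p)
E
```

```text
along centre [0.57430582 0.21250492 0.054     ] across [0.57424419 0.21322816 0.054     ] 0.04023919117050785 0.0409239362821866 expect .04
prong [0.57532441 0.2109054  0.08902422] 0.05009403723610589 84.24480404670382
d along/cross tool [ 0.00148433 -0.0012109   0.03502317] world [-0.00101858  0.00159952 -0.03502422] [ 0.00219762 -0.00134539  0.03502311] [0.5676401  0.12543121 0.07302422]
```

send_rows(moves=[0, 0, 0, -0.1, 0.14, -0.5, -1, 0, 0, 0, 0, 0, -0.5, -1, 0, 0, 0, 0, 0, -0.3, -1, 0, 0, 0, 0, 0, -0.1, -1, 0, 0, 0, 0, 0, -0.1, -1, 0, 0, 0, 0, 0, -0.1, -1, 0, 0, 0, 0, 0, 0, -1])

```text
time_s: 6.75
position: [0.566, 0.1275, 0.0565]
tcp_rot: [[0.1, 0.995, -0.0], [0.995, -0.1, -0.0], [-0.0, -0.0, -1.0]]
force: [-0.6, 0.5, -2.2]
opening: 0.23
```

```bash
python3 - <<'E'
from h import *
s=read_state(); print(s['position'],s['force'],s['moment'])
E
```

```text
[0.56597599 0.12750105 0.05647976] [-0.58131656  0.53063066 -2.22069173] [-0.08364374 -0.07014363 -0.04253466]
```

Tips should be at about 0.0535 with no contact force, so I'll carry on gently.

send_rows(moves=[0, 0, 0, 0, 0, -0.1, -1, 0, 0, 0, 0, 0, -0.1, -1, 0, 0, 0, 0, 0, 0, -1])

```text
time_s: 7.05
position: [0.5659, 0.1275, 0.0544]
tcp_rot: [[0.1, 0.995, -0.0], [0.995, -0.1, -0.0], [-0.0, -0.0, -1.0]]
force: [0.3, -0.5, -2.4]
opening: 0.23
```

send_rows(moves=[0, 0, 0, 0, 0, -0.1, -1, 0, 0, 0, 0, 0, -0.1, -1, 0, 0, 0, 0, 0, -0.1, -1, 0, 0, 0, 0, 0, 0, -1])

```text
time_s: 7.45
position: [0.5659, 0.1275, 0.0514]
tcp_rot: [[0.1, 0.995, -0.0], [0.995, -0.1, -0.0], [-0.0, -0.0, -1.0]]
force: [0.4, -0.0, -2.1]
opening: 0.224
```

send_rows(moves=[0, 0, 0, 0, 0, -0.1, -1, 0, 0, 0, 0, 0, -0.1, -1, 0, 0, 0, 0, 0, -0.1, -1, 0, 0, 0, 0, 0, 0, -1, 0, 0, 0, 0, 0, 0, -1, 0, 0, 0, 0, 0, 0, -1])

```text
time_s: 8.05
position: [0.566, 0.1275, 0.0486]
tcp_rot: [[0.1, 0.995, 0.0], [0.995, -0.1, 0.0], [0.0, 0.0, -1.0]]
force: [-0.3, -0.2, -1.7]
opening: 0.229
```

```bash
python3 - <<'E'
from h import *
c=grab('wrist','w5'); s=read_state(); print(s['position'],s['force'],s['moment'],s['opening']);crop('w5',220,60,420,210,4,'w5c')
c=grab('scene','s5');crop('s5',310,200,490,350,4,'s5c')
E
```

```text
[0.56601372 0.12749512 0.04857499] [ 0.1176346   0.09455185 -1.61090346] [-0.05726842 -0.09830014  0.01223181] 0.22548446844757578
```

View pics/w5c.png

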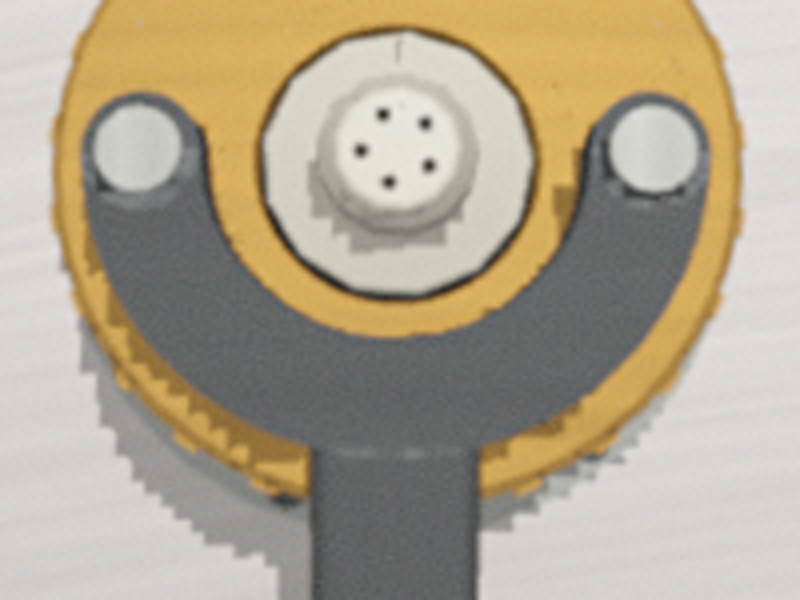

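View pics/s5c.png

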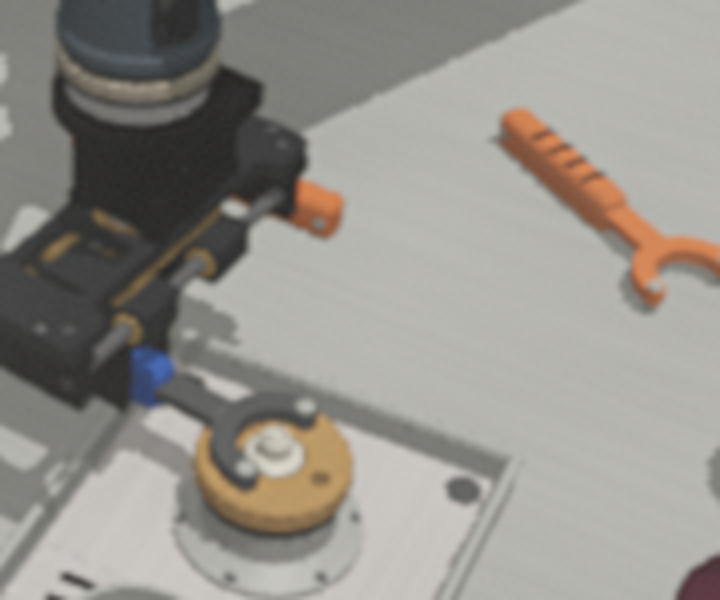

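Both prongs are in: the ring ends hide the holes, the nozzle is centred, and there is no contact force. I'll go 1 mm deeper and work out the arc.

```bash
python3 - <<'E'
import numpy as np
C=np.array([.5744,.2130]);P=lambda t:C-.086*np.array([np.cos(np.radians(t)),np.sin(np.radians(t))])
t=84.2
while t>25:
    print(t,np.round((P(t-2)-P(t))*100,3), np.round(P(t),4)); t-=2
E
```

```text
84.2 [-0.298  0.036] [0.5657 0.1274]
82.2 [-0.297  0.046] [0.5627 0.1278]
80.2 [-0.295  0.056] [0.5598 0.1283]
78.2 [-0.293  0.067] [0.5568 0.1288]
76.2 [-0.29   0.077] [0.5539 0.1295]
74.2 [-0.287  0.087] [0.551  0.1302]
72.2 [-0.284  0.097] [0.5481 0.1311]
70.2 [-0.281  0.107] [0.5453 0.1321]
68.2 [-0.277  0.116] [0.5425 0.1332]
66.2 [-0.272  0.126] [0.5397 0.1343]
64.2 [-0.268  0.135] [0.537  0.1356]
62.2 [-0.263  0.145] [0.5343 0.1369]
60.2 [-0.258  0.154] [0.5317 0.1384]
58.2 [-0.252  0.163] [0.5291 0.1399]
56.2 [-0.246  0.171] [0.5266 0.1415]
54.2 [-0.24  0.18] [0.5241 0.1432]
52.2 [-0.234  0.188] [0.5217 0.145 ]
50.2 [-0.227  0.196] [0.5194 0.1469]
48.2 [-0.22   0.204] [0.5171 0.1489]
46.2 [-0.213  0.212] [0.5149 0.1509]
44.2 [-0.205  0.219] [0.5127 0.153 ]
42.2 [-0.198  0.226] [0.5107 0.1552]
40.2 [-0.19   0.233] [0.5087 0.1575]
38.2 [-0.181  0.239] [0.5068 0.1598]
36.2 [-0.173  0.245] [0.505  0.1622]
34.2 [-0.164  0.251] [0.5033 0.1647]
32.2 [-0.156  0.257] [0.5016 0.1672]
30.200000000000003 [-0.146  0.262] [0.5001 0.1697]
28.200000000000003 [-0.137  0.267] [0.4986 0.1724]
26.200000000000003 [-0.128  0.272] [0.4972 0.175 ]
```

send_rows(moves=[0, 0, 0, 0, 0, -0.1, -1, 0, 0, 0, 0, 0, 0, -1])

```text
time_s: 8.35
position: [0.5659, 0.1275, 0.0475]
tcp_rot: [[0.1, 0.995, -0.0], [0.995, -0.1, -0.0], [-0.0, -0.0, -1.0]]
force: [-0.9, 0.4, -1.5]
opening: 0.226
```

send_rows(moves=[0, 0, -2, -0.3, 0.04, 0, -1, 0, 0, -2, -0.3, 0.05, 0, -1, 0, 0, -2, -0.3, 0.06, 0, -1, 0, 0, -2, -0.29, 0.07, 0, -1, 0, 0, 0, 0, 0, 0, -1])

```text
time_s: 8.85
position: [0.5546, 0.129, 0.0477]
tcp_rot: [[0.236, 0.972, 0.001], [0.972, -0.236, -0.001], [-0.001, 0.002, -1.0]]
force: [1.2, -3.6, -2.9]
opening: 0.225
```

```bash
cat >> h.py <<'E'
def tq():
    s=read_state(); C=np.array([.5744,.2130]); p=s['position'];r=p[:2]-C;F=s['force']
    R=s['tcp_rot']; print('t',round(s['time_s'],2),'p',p.round(4),'F',F.round(2),'M',s['moment'].round(3),'tq',round(r[0]*F[1]-r[1]*F[0]+s['moment'][2],3),'yaw',np.degrees(np.arctan2(R[1,0],R[0,0])).round(2),'mid',(p+R@[.086,0,0]).round(4)[:2],'r',np.linalg.norm(r).round(4),s['opening'])
E
python3 -c "
from h import *
tq()"
```

```text
t 8.85 p [0.5546 0.129  0.0477] F [ 1.2  -3.63 -2.94] M [-0.702 -0.174  0.088] tq 0.261 yaw 76.32 mid [0.575  0.2125] r 0.0863 0.22498602107666363
```

send_rows(moves=[0, 0, -2, -0.29, 0.08, 0, -1, 0, 0, -2, -0.29, 0.09, 0, -1, 0, 0, -2, -0.28, 0.1, 0, -1, 0, 0, -2, -0.28, 0.11, 0, -1, 0, 0, -2, -0.28, 0.12, 0, -1, 0, 0, 0, 0, 0, 0, -1])

```text
time_s: 9.45
position: [0.5402, 0.1339, 0.0477]
tcp_rot: [[0.401, 0.916, 0.001], [0.916, -0.401, -0.001], [-0.001, 0.001, -1.0]]
force: [0.5, -4.7, -1.7]
opening: 0.23
```

```bash
python3 -c "
from h import *
tq()"
```

```text
t 9.45 p [0.5402 0.1339 0.0477] F [ 0.54 -4.75 -1.68] M [-0.95  -0.116 -0.029] tq 0.177 yaw 66.33 mid [0.5748 0.2126] r 0.0862 0.22998152503251393
```

send_rows(moves=[0, 0, -2, -0.27, 0.1, 0, -1, 0, 0, -2, -0.27, 0.11, 0, -1, 0, 0, -2, -0.26, 0.14, 0, -1, 0, 0, 0, 0, 0, 0, -1])

```text
time_s: 9.85
position: [0.5322, 0.1379, 0.0476]
tcp_rot: [[0.495, 0.869, 0.001], [0.869, -0.495, -0.001], [-0.0, 0.001, -1.0]]
force: [-0.1, -4.1, -2.2]
opening: 0.226
```

```bash
python3 -c "
from h import *
tq(); grab('wrist','w6');crop('w6',220,60,420,210,4,'w6c')"
```

```text
t 9.85 p [0.5322 0.1379 0.0476] F [-0.08 -4.05 -2.2 ] M [-0.734 -0.177  0.069] tq 0.234 yaw 60.34 mid [0.5748 0.2126] r 0.0862 0.2262416060958929
```

View pics/w6c.png

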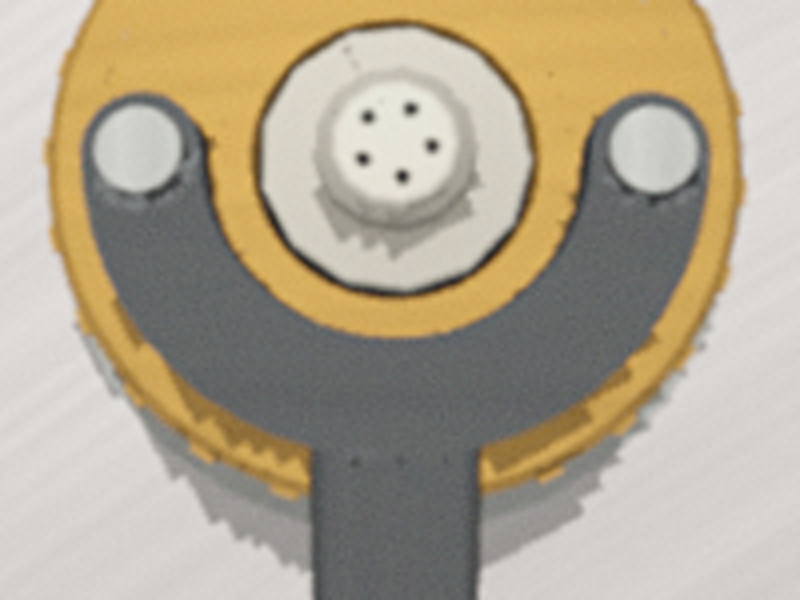

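The prongs are still seated and the collar is following; yaw is 60°. I'll use smaller steps from here.

send_rows(moves=[0, 0, -2, -0.26, 0.15, 0, -1, 0, 0, -2, -0.25, 0.16, 0, -1, 0, 0, 0, 0, 0, 0, -1])

```text
time_s: 10.2
position: [0.527, 0.141, 0.0476]
tcp_rot: [[0.554, 0.832, 0.0], [0.832, -0.554, -0.0], [-0.0, 0.0, -1.0]]
force: [1.0, -3.7, -2.1]
opening: 0.23
```

```bash
python3 -c "
from h import *
tq()"
```

```text
t 10.2 p [0.527  0.141  0.0476] F [ 1.04 -3.74 -2.08] M [-0.796 -0.142  0.006] tq 0.259 yaw 56.33 mid [0.5747 0.2126] r 0.0862 0.2297045376137097
```

send_rows(moves=[0, 0, -2, -0.25, 0.17, 0, -1, 0, 0, 0, 0, 0, 0, -1])

```text
time_s: 10.4
position: [0.5246, 0.1428, 0.0476]
tcp_rot: [[0.583, 0.812, 0.0], [0.812, -0.583, -0.0], [0.0, 0.0, -1.0]]
force: [0.9, -3.9, -2.0]
opening: 0.227
```

```bash
python3 -c "
from h import *
tq()"
```

```text
t 10.4 p [0.5246 0.1428 0.0476] F [ 0.91 -3.9  -2.04] M [-0.906 -0.141  0.067] tq 0.326 yaw 54.33 mid [0.5747 0.2126] r 0.0861 0.22652580607312345
```

send_rows(moves=[0, 0, -2, -0.24, 0.18, 0, -1, 0, 0, 0, 0, 0, 0, -1])

```text
time_s: 10.6
position: [0.5221, 0.1446, 0.0476]
tcp_rot: [[0.611, 0.792, 0.0], [0.792, -0.611, -0.0], [0.0, 0.0, -1.0]]
force: [1.2, -4.1, -0.7]
opening: 0.233
```

```bash
python3 -c "
from h import *
tq()"
```

```text
t 10.6 p [0.5221 0.1446 0.0476] F [ 1.21 -4.07 -0.67] M [-0.865 -0.175  0.002] tq 0.297 yaw 52.34 mid [0.5747 0.2127] r 0.0861 0.23329406880051015
```

send_rows(moves=[0, 0, -2, -0.23, 0.19, 0, -1, 0, 0, 0, 0, 0, 0, -1])

```text
time_s: 10.8
position: [0.5197, 0.1465, 0.0476]
tcp_rot: [[0.638, 0.77, 0.0], [0.77, -0.638, -0.0], [-0.0, 0.0, -1.0]]
force: [0.9, -4.1, -1.4]
opening: 0.225
```

```bash
python3 -c "
from h import *
tq()"
```

```text
t 10.8 p [0.5197 0.1465 0.0476] F [ 0.89 -4.08 -1.35] M [-0.88  -0.158 -0.03 ] tq 0.253 yaw 50.34 mid [0.5746 0.2127] r 0.0861 0.22500794330341106
```

send_rows(moves=[0, 0, -2, -0.23, 0.2, 0, -1, 0, 0, 0, 0, 0, 0, -1])

```text
time_s: 11.0
position: [0.5174, 0.1485, 0.0476]
tcp_rot: [[0.665, 0.747, 0.0], [0.747, -0.665, -0.0], [-0.0, 0.0, -1.0]]
force: [1.6, -5.7, -1.4]
opening: 0.228
```

```bash
python3 -c "
from h import *
tq()"
```

```text
t 11.0 p [0.5174 0.1485 0.0476] F [ 1.57 -5.73 -1.39] M [-0.899 -0.158 -0.085] tq 0.342 yaw 48.34 mid [0.5746 0.2128] r 0.0861 0.22822443913720156
```

send_rows(moves=[0, 0, -2, -0.22, 0.2, 0, -1, 0, 0, 0, 0, 0, 0, -1])

```text
time_s: 11.2
position: [0.5152, 0.1505, 0.0476]
tcp_rot: [[0.69, 0.724, 0.0], [0.724, -0.69, -0.0], [-0.0, 0.0, -1.0]]
force: [0.8, -4.6, -1.6]
opening: 0.225
```

```bash
python3 -c "
from h import *
tq()"
```

```text
t 11.2 p [0.5152 0.1505 0.0476] F [ 0.75 -4.56 -1.61] M [-0.934 -0.15  -0.116] tq 0.201 yaw 46.35 mid [0.5746 0.2128] r 0.0861 0.22524694530308378
```

send_rows(moves=[0, 0, -2, -0.21, 0.21, 0, -1, 0, 0, 0, 0, 0, 0, -1])

```text
time_s: 11.4
position: [0.5131, 0.1527, 0.0476]
tcp_rot: [[0.715, 0.699, -0.0], [0.699, -0.715, -0.0], [-0.0, 0.0, -1.0]]
force: [0.6, -5.1, -1.2]
opening: 0.227
```

```bash
python3 -c "
from h import *
tq()"
```

```text
t 11.4 p [0.5131 0.1527 0.0476] F [ 0.59 -5.09 -1.17] M [-0.926 -0.119 -0.151] tq 0.197 yaw 44.36 mid [0.5745 0.2128] r 0.0861 0.2268693491474512
```

send_rows(moves=[0, 0, -2, -0.2, 0.22, 0, -1, 0, 0, 0, 0, 0, 0, -1])

```text
time_s: 11.6
position: [0.511, 0.1548, 0.0476]
tcp_rot: [[0.739, 0.674, -0.0], [0.674, -0.739, -0.0], [-0.0, -0.0, -1.0]]
force: [1.3, -5.3, -2.4]
opening: 0.228
```

```bash
python3 -c "
from h import *
tq()"
```

```text
t 11.6 p [0.511  0.1548 0.0476] F [ 1.29 -5.31 -2.36] M [-0.971 -0.135 -0.088] tq 0.324 yaw 42.36 mid [0.5746 0.2128] r 0.086 0.22809884342388098
```

send_rows(moves=[0, 0, -2, -0.2, 0.23, 0, -1, 0, 0, 0, 0, 0, 0, -1])

```text
time_s: 11.8
position: [0.509, 0.1571, 0.0476]
tcp_rot: [[0.762, 0.648, -0.0], [0.648, -0.762, -0.0], [-0.0, -0.0, -1.0]]
force: [0.7, -5.2, -1.1]
opening: 0.224
```

```bash
python3 -c "
from h import *
tq()"
```

```text
t 11.8 p [0.509  0.1571 0.0476] F [ 0.72 -5.2  -1.06] M [-0.999 -0.135 -0.146] tq 0.234 yaw 40.36 mid [0.5745 0.2128] r 0.086 0.22375556833637972
```

send_rows(moves=[0, 0, -1.5, -0.14, 0.17, 0, -1, 0, 0, 0, 0, 0, 0, -1])

```text
time_s: 12.0
position: [0.5076, 0.1588, 0.0476]
tcp_rot: [[0.779, 0.628, -0.0], [0.628, -0.779, -0.0], [-0.0, -0.0, -1.0]]
force: [1.3, -5.9, -2.0]
opening: 0.229
```

```bash
python3 -c "
from h import *
tq()"
```

```text
t 12.0 p [0.5076 0.1588 0.0476] F [ 1.25 -5.92 -2.02] M [-0.983 -0.144 -0.178] tq 0.285 yaw 38.87 mid [0.5746 0.2128] r 0.086 0.22922000140019846
```

send_rows(moves=[0, 0, -1.5, -0.14, 0.18, 0, -1, 0, 0, 0, 0, 0, 0, -1])

```text
time_s: 12.2
position: [0.5062, 0.1606, 0.0476]
tcp_rot: [[0.795, 0.607, -0.0], [0.607, -0.795, -0.0], [-0.0, -0.0, -1.0]]
force: [1.4, -5.1, -1.8]
opening: 0.228
```

```bash
python3 -c "
from h import *
tq()"
```

```text
t 12.2 p [0.5062 0.1606 0.0476] F [ 1.38 -5.05 -1.82] M [-0.965 -0.162 -0.07 ] tq 0.347 yaw 37.38 mid [0.5745 0.2128] r 0.086 0.228202568139632
```

send_rows(moves=[0, 0, -1.5, -0.13, 0.18, 0, -1, 0, 0, 0, 0, 0, 0, -1])

```text
time_s: 12.4
position: [0.5049, 0.1624, 0.0476]
tcp_rot: [[0.81, 0.586, -0.0], [0.586, -0.81, -0.0], [-0.0, -0.0, -1.0]]
force: [1.3, -5.0, -1.7]
opening: 0.228
```

```bash
python3 -c "
from h import *
tq()"
```

```text
t 12.4 p [0.5049 0.1624 0.0476] F [ 1.26 -5.03 -1.69] M [-1.    -0.118 -0.145] tq 0.269 yaw 35.87 mid [0.5745 0.2128] r 0.086 0.22848748634945323
```

send_rows(moves=[0, 0, -1.5, -0.13, 0.19, 0, -1, 0, 0, 0, 0, 0, 0, -1])

```text
time_s: 12.6
position: [0.5036, 0.1642, 0.0476]
tcp_rot: [[0.825, 0.565, -0.0], [0.565, -0.825, -0.0], [-0.0, 0.0, -1.0]]
force: [-0.0, -6.4, -1.3]
opening: 0.227
```

```bash
python3 -c "
from h import *
tq(); grab('wrist','w7');crop('w7',220,60,420,210,4,'w7c')"
```

```text
t 12.6 p [0.5036 0.1642 0.0476] F [-0.02 -6.37 -1.31] M [-1.009 -0.136 -0.057] tq 0.394 yaw 34.4 mid [0.5746 0.2128] r 0.086 0.22653633225291825
```

View pics/w7c.png

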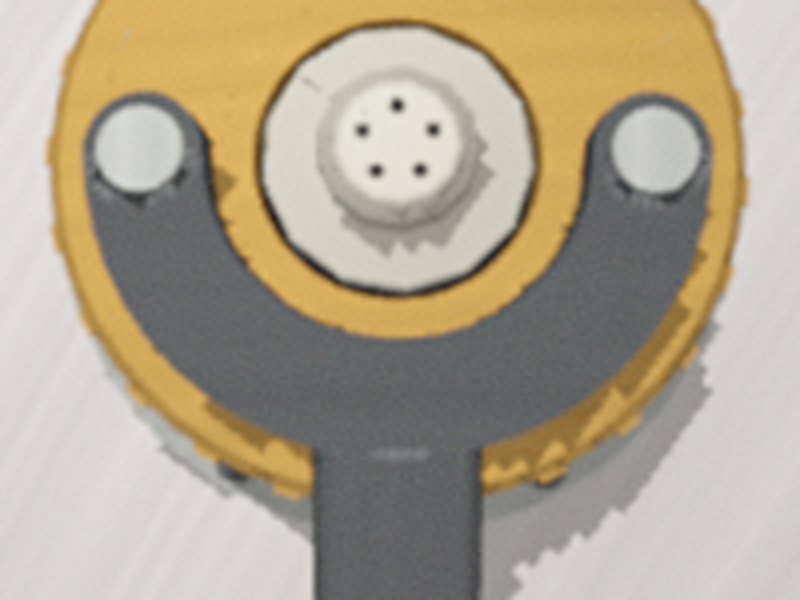

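send_rows(moves=[0, 0, -1, -0.08, 0.12, 0, -1, 0, 0, 0, 0, 0, 0, -1])

```text
time_s: 12.85
position: [0.5031, 0.1649, 0.0476]
tcp_rot: [[0.834, 0.552, 0.0], [0.552, -0.834, -0.001], [-0.0, 0.001, -1.0]]
force: [1.0, -6.7, -1.0]
opening: 0.225
```

```bash
python3 -c "
from h import *
tq()"
```

```text
t 12.85 p [0.5031 0.1649 0.0476] F [ 1.01 -6.7  -1.  ] M [-1.256 -0.235  0.229] tq 0.755 yaw 33.52 mid [0.5748 0.2124] r 0.086 0.22523061375006365
```

send_rows(moves=[0, 0, 0, 0, 0, 0, -1])

```text
time_s: 12.95
position: [0.5031, 0.1649, 0.0476]
tcp_rot: [[0.834, 0.552, 0.0], [0.552, -0.834, -0.001], [-0.001, 0.001, -1.0]]
force: [0.8, -6.9, -1.3]
opening: 0.224
```

```bash
python3 -c "
from h import *
tq()"
```

```text
t 12.95 p [0.5031 0.1649 0.0476] F [ 0.8  -6.91 -1.31] M [-1.274 -0.141  0.272] tq 0.802 yaw 33.52 mid [0.5748 0.2124] r 0.086 0.22356721173994823
```

Torque jumped from about 0.3 to 0.8 N m while motion stalled, so the collar is firmly on its stop. I'll hold briefly, then back off within the prong play.

send_rows(moves=[0, 0, 0, 0, 0, 0, -1, 0, 0, 0, 0, 0, 0, -1, 0, 0, 1, 0.08, -0.12, 0, -1, 0, 0, 1, 0.08, -0.12, 0, -1, 0, 0, 1, 0.08, -0.12, 0, -1, 0, 0, 0, 0, 0, 0, -1, 0, 0, 0, 0, 0, 0, -1])

```text
time_s: 13.65
position: [0.505, 0.1625, 0.0475]
tcp_rot: [[0.806, 0.592, -0.0], [0.592, -0.806, 0.0], [0.0, -0.001, -1.0]]
force: [-0.8, 0.3, -1.5]
opening: 0.231
```

```bash
python3 -c "
from h import *
tq()"
```

```text
t 13.65 p [0.505  0.1625 0.0475] F [-0.77  0.35 -1.54] M [-0.097  0.013  0.005] tq -0.058 yaw 36.28 mid [0.5743 0.2134] r 0.0858 0.23068260704064067
```

send_rows(moves=[0, 0, 0, 0, 0, 0.2, -1, 0, 0, 0, 0, 0, 0.3, -1, 0, 0, 0, 0, 0, 0.3, -1, 0, 0, 0, 0, 0, 0.5, -1, 0, 0, 0, 0, 0, 1, -1, 0, 0, 0, 0, 0, 2.5, -1, 0, 0, 0, 0, 0, 3, -1, 0, 0, 0, 0, 0, 1, -1, 0, 0, 0, 0, 0, 0, -1])

```text
time_s: 14.55
position: [0.5065, 0.1622, 0.1375]
tcp_rot: [[0.806, 0.592, 0.005], [0.592, -0.806, 0.0], [0.004, 0.002, -1.0]]
force: [0.5, -0.6, -1.6]
opening: 0.224
```

```bash
python3 -c "
from h import *
tq(); grab('wrist','w8')"
```

```text
t 14.55 p [0.5065 0.1622 0.1375] F [ 0.53 -0.55 -1.57] M [-0.02  -0.032 -0.049] tq 0.016 yaw 36.27 mid [0.5758 0.2131] r 0.0848 0.22411594895495396
```

View pics/w8.png

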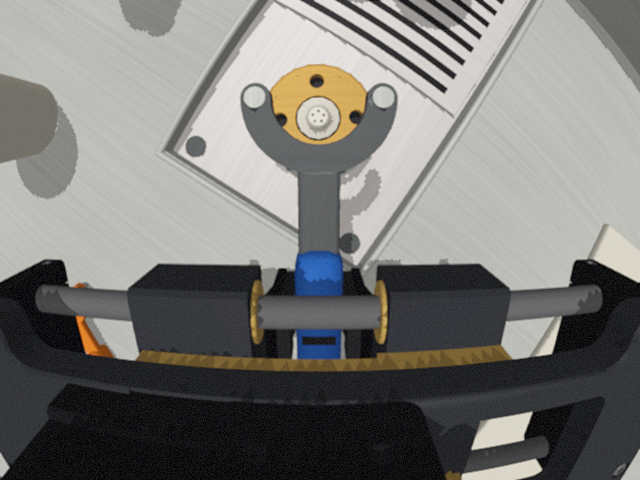

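```bash
python3 -c "
from h import *
c=load('w8');L=at(c,281,121,.054,1);Q=at(c,356,117,.054,1);T=at(c,317,81,.054,1);d=L-Q;m=(L+Q)/2
print(np.degrees(np.arctan2(d[1],d[0]))-90,np.degrees(np.arctan2((T-m)[1],(T-m)[0])),np.linalg.norm(d),m)"
```

```text
39.46535655581326 38.560554317611185 0.049020115782061696 [0.57381092 0.21181978 0.054     ]
```

send_rows(moves=[0, 0, -1.2, 0, -2, 0, -1, 0, 0, -1.2, 0, -4, 0, -1, 0, 0, -1.2, 0, -4.3, 0, -1, 0, 0, -1.2, 0, -4.3, 0, -1, 0, 0, -1.2, 0, -4.3, 0, -1, 0, 0, -1.2, 0, -4.3, 0, -1, 0, 0, -1.2, 0, -4.3, 0, -1, 0, 0, -1.2, 0, -4.3, 0, -1, 0, 0, -0.5, 0, -3, 0, -1, 0, 0, 0, 0, -1, 0, -1, 0, 0, 0, 0, 0, -3, -1, 0, 0, 0, 0, 0, -3, -1, 0, 0, 0, 0, 0, -2.5, -1, 0, 0, 0, 0, 0, -1, -1, 0, 0, 0, 0, 0, -0.5, -1, 0, 0, 0, 0, 0, 0, -1, 0, 0, 0, 0, 0, 0, -1])

```text
time_s: 16.3
position: [0.5059, -0.196, 0.0363]
tcp_rot: [[0.897, 0.441, 0.001], [0.441, -0.897, -0.001], [0.001, 0.001, -1.0]]
force: [-0.2, 0.1, -1.6]
opening: 0.226
```

```bash
python3 -c "
from h import *
tq(); grab('wrist','w9')"
```

```text
t 16.3 p [ 0.5059 -0.196   0.0363] F [-0.17  0.09 -1.62] M [0.    0.039 0.008] tq -0.068 yaw 26.19 mid [ 0.583  -0.1581] r 0.4147 0.22612082486800536
```

View pics/w9.png

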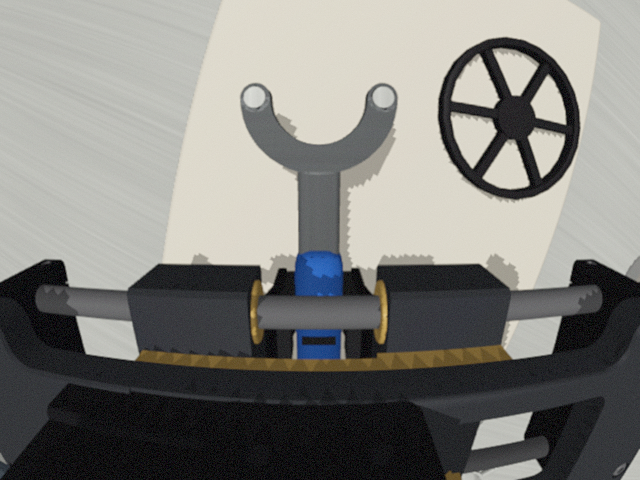

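The spanner is level over the same spot and the grille is clear (centre 515,118). I'll lower it gently.

send_rows(moves=[0, 0, 0, 0, 0, -0.8, -1, 0, 0, 0, 0, 0, -0.7, -1, 0, 0, 0, 0, 0, -0.3, -1, 0, 0, 0, 0, 0, -0.2, -1, 0, 0, 0, 0, 0, -0.1, -1, 0, 0, 0, 0, 0, 0, -1])

```text
time_s: 16.95
position: [0.5052, -0.196, 0.0146]
tcp_rot: [[0.898, 0.441, 0.0], [0.441, -0.898, -0.0], [0.0, 0.0, -1.0]]
force: [-0.2, -0.5, -1.7]
opening: 0.228
```

```bash
python3 -c "
from h import *
tq()"
```

```text
t 16.95 p [ 0.5052 -0.196   0.0146] F [-0.21 -0.47 -1.73] M [-0.001  0.023 -0.002] tq -0.058 yaw 26.16 mid [ 0.5824 -0.158 ] r 0.4148 0.22801934540532795
```

send_rows(moves=[0, 0, 0, 0, 0, -0.03, -1, 0, 0, 0, 0, 0, -0.03, -1, 0, 0, 0, 0, 0, 0, -1])

```text
time_s: 17.25
position: [0.5053, -0.196, 0.0145]
tcp_rot: [[0.897, 0.441, 0.0], [0.441, -0.897, -0.0], [0.0, 0.001, -1.0]]
force: [-1.8, 0.1, 5.1]
opening: 0.229
```

```bash
python3 -c "
from h import *
tq()"
```

```text
t 17.25 p [ 0.5053 -0.196   0.0145] F [-1.81  0.14  5.09] M [0.133 0.249 0.034] tq -0.715 yaw 26.17 mid [ 0.5825 -0.1581] r 0.4148 0.22850030043135608
```

It touched down lightly (+5 N). Opening the jaws.

send_rows(moves=[0, 0, 0, 0, 0, 0.03, -1, 0, 0, 0, 0, 0, 0, -0.3, 0, 0, 0, 0, 0, 0, -0.3, 0, 0, 0, 0, 0, 0, 0, 0, 0, 0, 0, 0, 0, 0.4, 0, 0, 0, 0, 0, 0, 1, 0, 0, 0, 0, 0, 0, 1, 0, 0, 0, 0, 0, 0, 1, 0, 0, 0, 0, 0, 0, 1, 0, 0, 0, 0, 0, 0, 1, 0, 0, 0, 0, 0, 0, 1])

```text
time_s: 18.35
position: [0.5052, -0.1959, 0.0143]
tcp_rot: [[0.898, 0.441, 0.0], [0.441, -0.898, 0.0], [0.0, 0.0, -1.0]]
force: [0.1, 0.6, -1.0]
opening: 0.962
```

send_rows(moves=[0, 0, 0, 0, 0, 0.5, 1, 0, 0, 0, 0, 0, 1, 1, 0, 0, 0, 0, 0, 3, 1, 0, 0, 0, 0, 0, 4, 1, 0, 0, 0, 0, 0, 4, 1, 0, 0, 0, 0, 0, 1, 1, 0, 0, 0, 0, 0, 0, 1, 0, 0, 0, 0, 0, 0, 1])

```text
time_s: 19.15
position: [0.5045, -0.1955, 0.1489]
tcp_rot: [[0.898, 0.441, -0.001], [0.441, -0.898, 0.001], [-0.001, -0.001, -1.0]]
force: [-1.1, 0.9, -0.1]
opening: 1.001
```

```bash
python3 -c "
from h import *
tq(); c=grab('wrist','w10'); grab('scene','s10')
s=read_state();print(s['time_s'])"
```

```text
t 19.15 p [ 0.5045 -0.1955  0.1489] F [-1.11  0.9  -0.07] M [-0.076 -0.046  0.025] tq -0.491 yaw 26.17 mid [ 0.5817 -0.1576] r 0.4144 1.0007354776048403
19.25
```

View pics/w10.png

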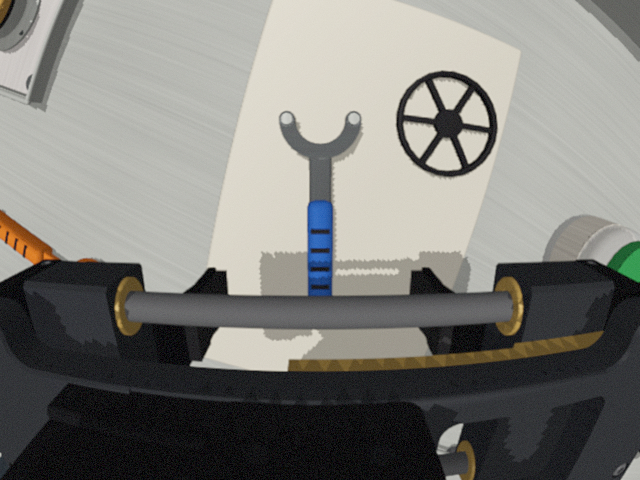

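View pics/s10.png

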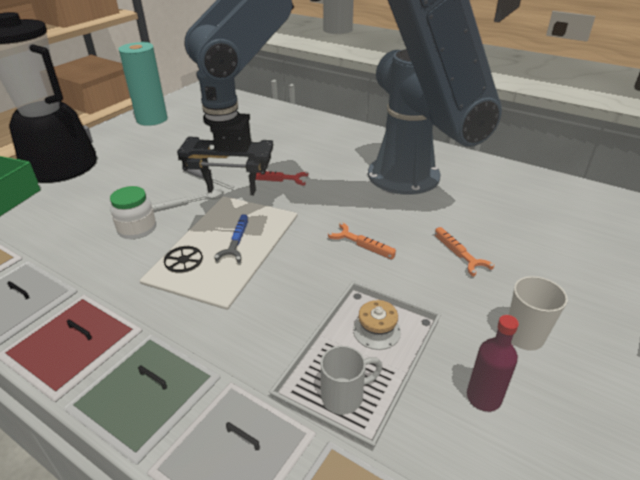

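The spanner lies flat on the board (ring ends at 287,118 and 353,118) and the bystanders look unmoved. One last check of the collar's angle from above.

```bash
python3 -c "
from h import *
grab('top','t10');crop('t10',225,175,280,230,10,'t10c')"
```

```text
(no output)
```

View pics/t10c.png

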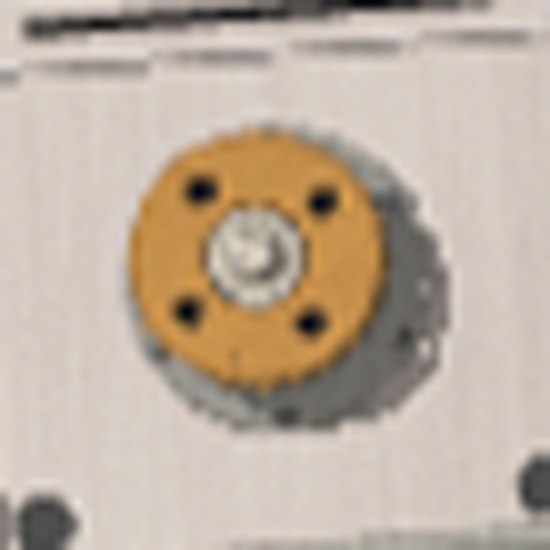

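The holes stand at about 39°, a turn of about 45° (0.79 rad), which agrees with the wrist view. Handing in.

```bash
python3 -c "
from h import *
print(hand_in())"
```

```text
the job is handed in; nothing more can be done
None
```

I took the blue pin spanner from the white board and seated both prongs about 9 mm deep in two opposite collar holes. I then turned the collar clockwise about 45° until it came up firm, backed off within the prong play, lifted clear and laid the spanner back on the board. The job was handed in at about 19 s; `hand_in()` gave no verdict.

**Stop:** the turning torque sat at roughly 0.2–0.4 N m, then rose to about 0.8 N m within 1° as the arm stalled. I stopped there, well under the 2 N m limit. The stop is inferred from that jump, because the collar's absolute angle can't be read. The 0.79 rad turn implies a start near 0.41, inside the stated range.

**Collar angle afterwards:** the wrist view after lifting (39.5° and 38.6°) and the final top view (about 39°) agree to about 1°. The tool's yaw at the stop was 33.5°, about 5.5° lower. Prong play of about 3.4° plus some twist in the grip accounts for that.

**Spanner and surroundings:** the spanner touched down at about 5 N and looks flat on the board, prongs down, next to the grille. The gripper is open and about 14 cm up, touching nothing. The bystanders look unmoved in the final scene view, though I did not measure them.

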